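# Slide a tray of glazed test tiles into the bench dryer past its drop shutter

### The job

Load the blue tile tray into the ware dryer: with one fingertip swing the red lift bar outwards, away from the slide, to raise the drop shutter and hold it up, and with the other finger push the tray along the slide by its turned-up push plate, under the raised shutter and right in until it meets the stop inside. Then let the shutter drop shut behind it and take the hand away. The glaze is fresh, so the shutter must never touch the tray while it passes; do not pick the tray up, and leave the pots, jars and tools around it where they are.

Things in the scene. Friction and masses are not known exactly. Their poses are not given: they have to be found in the camera images.
- dryer: Grey bench dryer with clear lid and open loading slide, fixed. Origin on the table (z = 0) below the middle of its mouth. The slide runs out along its +y; a tray goes in along -y; +x is the side away from the robot. Cabinet: x -120 to 200, y -340 to 0, 225 mm high. Slide deck: 40 mm above the table, 118 mm wide, to y = 320 mm. Yaw varies by 0.2 rad.
- mouth (a point): Middle of the mouth's sill on the cabinet's front face, at deck height (40 mm above the table); axes as the dryer's. The mouth is 104 mm wide and 55 mm high. Two side rails on the deck, inner faces at x = -48 and +48 mm, stand 11 mm above it; they run on inside the cabinet to a rubber stop across the deck.
- stop (a point): Middle of the foot of the rubber stop's face inside the dryer, on the deck, 130 mm in from the mouth (dryer y = -130 mm). The stop is 22 mm high.
- shutter_pivot (a point): Pivot of the drop shutter on the cabinet's front: 62 mm to +x of the mouth's middle, 45 mm above the deck, 8 mm out from the face; axes as the dryer's. The pivot axis is along the dryer's y, so the shutter swings up sideways in its own plane.
- shutter_angle (a joint): Shutter angle q (rad): 0 shut, grows to its limit 1.35 as it swings up. Its own weight drops it shut whenever it is let go. From 0.9 up it is clear of the tray (lowest corner 35 mm above the deck). Pushing the lift bar outwards takes about 2 to 10 N.
- shutter: The drop shutter: blade, crank and lift bar in one, 0.33 kg; origin on its pivot, axes as the dryer's when shut.
- blade_centre (a point): Centre of the steel shutter blade with yellow lower edge, 104 x 4 x 43 mm, 6 to 10 mm in front of the cabinet's face. Shut, its lower edge is 12 mm above the deck: the tray's 5 mm tongue passes under it, the tray's body and push plate do not.
- bar_middle (a point): Middle of the red lift bar, 10 mm thick, 300 mm long, black ball at its free end, part of the shutter; it runs beside the slide from 12 to 312 mm out from the face. At shutter angle q it lies 62 + 40 sin(q - 0.2) mm to +x of the mouth's middle and 45 + 40 cos(q - 0.2) mm above the deck. Push it to +x from its slide side; a finger can slide along it.
- tray: Blue sheet-metal tray with six coloured tiles, about 0.4 kg, loose on the deck. Body 88 mm wide, 100 long, 18 high; a tongue 34 mm wide, 5 thick leads from its rear to an upright push plate. Origin: middle of the body's underside, axes as the dryer's: nose y = -50, rear +50, plate +147 to +153 mm. Starts with its nose 30 to 70 mm outside the mouth; home on the stop its origin is 80 mm inside.
- push_face (a point): Middle of the push plate's outer face, 42 mm above the deck. The plate is 64 mm wide, 6 mm thick and reaches 56 mm above the deck; pushed along the tray's -y it drives the tray in. With the tray home it is still outside, 73 mm from the cabinet's face.
- jar_blue: Blue glazed jar with a white cap, 62 mm across, 85 mm high; stands loose on the table, to be left alone; origin at the centre of its underside.
- jar_amber: Amber glass jar with a black cap, 58 mm across, 100 mm high; stands loose on the table, to be left alone; origin at the centre of its underside.
- bisque_cup: Terracotta cup, 72 mm across, 75 mm high; stands loose on the table, to be left alone; origin at the centre of its underside.
- test_bowl: White bowl, 110 mm across, 45 mm high; stands loose on the table, to be left alone; origin at the centre of its underside.
- glaze_brush: Brush lying on the table, 190 mm long; stands loose on the table, to be left alone; origin at the centre of its underside.
- sanding_block: Cork sanding block, 100 x 60 x 28 mm; stands loose on the table, to be left alone; origin at the centre of its underside.
- clay_fox: Small seated clay fox, 76 mm across, about 120 mm high; stands loose on the table, to be left alone; origin at the centre of its underside.

How it is judged:
On the way, in this order (a step that is already met when the one before it is completed fails the run):
1. the shutter is held up by a finger on the lift bar while the tray is still outside the mouth (value of joint shutter_angle above 0.9 rad and contact force between the fingers and shutter above 0.2 N and y of tray in the frame of mouth above 0.05 m), for 0.2 s.
2. the tray passes under the shutter while a finger on the lift bar holds it up (value of joint shutter_angle above 0.9 rad and contact force between the fingers and shutter above 0.2 N and y of tray in the frame of mouth between -0.04 and 0.03 m), for 0.1 s.
At the end, for the whole second after the job is handed in: The tray lies flat and still on the deck, its nose within 12 mm of the stop inside the dryer (the tray's body wholly behind the shutter), and the shutter has dropped shut behind it (joint below 0.08 rad) (y of tray in the frame of mouth between -0.09 and -0.068 m and value of joint shutter_angle below 0.08 rad and z of tray in the frame of mouth below 0.004 m and angle between tray's own z axis and vertical below 0.05 rad and angle between the y axis of tray and the y axis of dryer, either way round below 0.1 rad and linear speed of tray below 0.01 m/s); the robot touches nothing.
It fails at once if the shutter blade touches the tray or its tiles (contact force between shutter and tray above 0.3 N).
It fails at once if the tray is lifted or tipped (z of tray in the frame of mouth above 0.008 m or angle between tray's own z axis and vertical above 0.12 rad).
It fails at once if a jar, cup, bowl, brush, block or clay figure nearby is disturbed (moved more than 30 mm) (distance of any of jar_blue, jar_amber, bisque_cup, test_bowl, glaze_brush, sanding_block, clay_fox from where it was at the start of the episode above 0.03 m).
It also fails if it takes over 48 s, if anything falls off the work surface, if the arm or the gripper's body presses on something with over 40 N, if the wrist force passes 120 N, or if a joint passes its speed limit or range.

### The arm

A 6-joint arm with a two-finger parallel gripper is mounted at the origin on the work surface. World frame = base frame: x ahead of the robot, y to its left, z up, the work surface at z = 0. Lengths are in m, angles in rad, forces in N, time in s.
With the tool pointing down it reaches from about 0.225 to 0.875 m from the base axis. Payload 3.4 kg.
Tool frame: the origin (TCP) lies midway between the tips of the shut fingers; the grasp point (between the pads) lies 19 mm behind it; x points along the fingers, z is the direction in which the jaws open and shut, and the axes are right-handed (so a half turn about x gives the same grasp; the last joint's range is limited). The gripper opens to 85 mm and grips with 20 to 120 N. Pads are 22 mm wide; open, the fingers measure 114 mm over their backs; the gripper's body (76 mm by 85 mm) begins 54 mm behind the grasp point. The pads swing forward as they close: fully open they stand 13 mm farther back than shut.
Start: joints at [-0.121, 0.276, 1.505, -0, 1.361, -0.121], TCP at [0.575, -0, 0.231] pointing down, gripper open.
Joint ranges: [-2.89, 2.89], [-0.75, 2.08], [0.22, 2.7], [-1.18, 4.32], [0.11, 2.71], [-2.7, 2.7]. Speed limits (rad/s): [2.57, 2.57, 3.14, 3.14, 3.14, 3.14].

### API

Orientations are given as a unit quaternion [w, x, y, z].
In Python, from rig import manip, eyes gives the robot as it stands. The module is installed in compiled form; this text tells all that it offers.
- The arm moves only by the shell command python3 -m crank 'ROWS' [FORCE]. ROWS is JSON, a list of rows, each a list of 7 numbers: the shift along the tool's x, y, z in cm, then the turn, a rotation vector about the tool's x, y, z in degrees, then the finger opening in cm, from 0 to 8.54. A call has 1 to 5 rows; each row is the pose to reach, as a shift and turn from the pose commanded when the call began, along the tool's axes at that moment; what a row does not reach only later rows make up. A row lasts 1/8 s, in which the tool goes at most 62.5 mm and 10.7 degrees, less where a joint would pass 70% of its speed; a pose out of reach is approached as far as the arm can. A call with a gripper value outside its range is refused whole. The fingers move at their own pace and stop on an object; FORCE is the grip in N (left out, the last holds). Time passes only in rows, so rows that repeat a pose let the fingers close. It gives the time, the measured TCP pose, the force and the opening at its end, in the units of the state.
- manip.get_state(): the state, without advancing time (a new reading comes with each control period).
- eyes.get_image(name): name is "scene" or "side" or "wrist"; returns a dict with "color" (384x512x3 uint8, blue, green, red), "z_map" (384x512 float32, m along the optical axis (not along the pixel's ray), 0 where there is no reading), "vertical_fov" (degrees; the focal length in pixels is half the picture's height over the tangent of half this angle, whatever the lens; pixels are square), "cx", "cy" (the principal point, pixels), "eye" and "attitude" of the camera in the world. Camera axes: x right, y up, looking along -z (the intrinsics and any distortion apply to the point x, -y, -z); pixel columns grow to the right and rows downward; lengths in m; the calibration is good to about 2 mm. The wrist camera is an equidistant fisheye: a pixel r from the principal point sees the ray r / f radians off the axis. A picture is of the moment at which its call begins.
- manip.sign_off(): hands the job in, once; it reports no verdict.
The state is a dict: "clock": time; "qpos": joint angles; "qd": joint speeds; "effort": joint torques, N m; "position": TCP position; "ee_rot": TCP orientation; "contact_force": force on the tool from outside, world axes, zero at the start; "moment": the same for the moment, N m; "width": finger opening in m.
Only numpy, scipy, OpenCV 4.12 (cv2) and the standard library are available. Lean on these libraries where they do the work, as an engineer would, in place of code of your own. Each camera call takes 0.05 s, during which the arm holds its last target.

## Working session

There is one attempt and no reset: what is moved stays moved. The work goes in short steps, Python scripts to look and compute and a shell command to move; the robot and the scene stay as the last step left them, time stands still between calls to the robot, and variables do not carry over. Pictures are saved under pics/ and viewed, and the job is handed in when it is done.

```bash
mkdir -p pics
cat > h.py <<'E'
import numpy as np, cv2
from rig import manip, eyes
from scipy.spatial.transform import Rotation as R
def rot(q): return R.from_quat([q[1],q[2],q[3],q[0]]).as_matrix()
def f_of(im): return im["color"].shape[0]/2/np.tan(np.radians(im["vertical_fov"])/2)
E
python3 - <<'E'
from h import *
s=manip.get_state(); print(s)
for n in ("scene","side","wrist"):
    im=eyes.get_image(n); cv2.imwrite(f"pics/a_{n}.png",im["color"]); np.savez(f"a_{n}.npz",**im)
    print(n,{k:v for k,v in im.items() if k not in("color","z_map")})
E
```

```text
{'clock': 0.0, 'qpos': array([-1.21001749e-01,  2.76568321e-01,  1.50613532e+00,  8.69558954e-06,
        1.36069213e+00, -1.20987246e-01]), 'qd': array([ 3.49896997e-04,  3.94295278e-04, -7.24176672e-04,  5.88878059e-04,
       -1.18550599e-04, -4.32549807e-05]), 'effort': array([ 6.20495921e-04, -4.16768074e+01, -2.45808578e+01, -1.52056768e-04,
        1.11346930e-02,  1.69860516e-05]), 'position': array([5.74470917e-01, 6.10622121e-05, 2.30454050e-01]), 'ee_rot': array([7.06474020e-01, 8.57012689e-05, 7.07738967e-01, 7.41582794e-05]), 'contact_force': array([-0.46190153,  0.08432988,  0.75462928]), 'moment': array([ 0.01400025,  0.00914157, -0.0217136 ]), 'width': 0.08519650453868688}
scene {'vertical_fov': 49.94027235489816, 'cx': 257.2229861988406, 'cy': 192.0883249535006, 'eye': array([ 1.28892576, -0.00828909,  1.02070776]), 'attitude': array([0.68891753, 0.25843313, 0.23526075, 0.63502545])}
side {'vertical_fov': 44.19502827446705, 'cx': 253.50485457020974, 'cy': 189.91974806704096, 'eye': array([0.30915009, 1.201259  , 0.85714159]), 'attitude': array([-0.07209116, -0.04771031,  0.47316551,  0.87672173])}
wrist {'vertical_fov': 65.70646984690485, 'cx': 256.97234408743805, 'cy': 192.2970994573735, 'eye': array([0.57391927, 0.06814646, 0.3731453 ]), 'attitude': array([ 9.91006625e-01, -1.33810757e-01,  6.88521268e-04,  2.76445070e-04])}
```

View pics/a_scene.png

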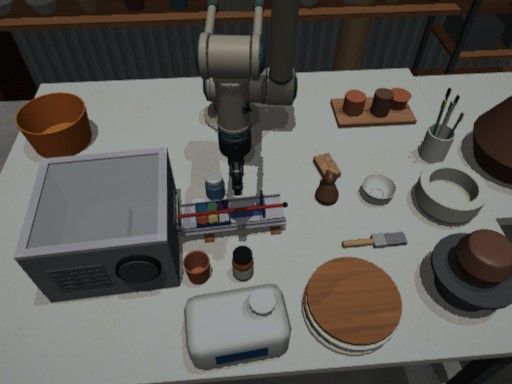

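View pics/a_side.png

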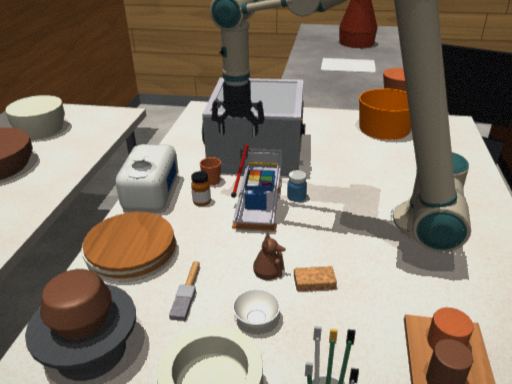

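View pics/a_wrist.png

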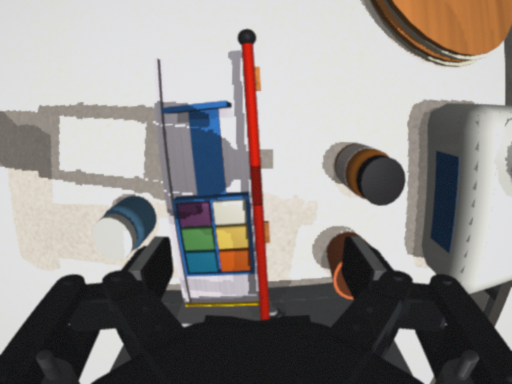

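The wrist view shows the slide running up the image: red bar from the ball (247,37) to (265,318), push plate top at (165..230,105), tiles at (175–250,200–272), yellow shutter edge at row 304. Jars and the cup stand on both sides. Next I'll measure these in 3D.

```bash
cat >> h.py <<'E'
def cloud(im,fish):
    f=f_of(im);h,w=im["z_map"].shape;u,v=np.meshgrid(np.arange(w),np.arange(h))
    x=(u-im["cx"]);y=(v-im["cy"]);z=im["z_map"]
    if fish:
        r=np.hypot(x,y)+1e-9;k=np.tan(np.minimum(r/f,1.5))/r;x=x*k;y=y*k
    else: x=x/f;y=y/f
    P=np.stack([x*z,-y*z,-z],-1)
    W=P@rot(im["attitude"]).T+im["eye"];W[z<=0]=np.nan
    return W
E
python3 - <<'E'
from h import *
im=dict(np.load("a_wrist.npz")); im={k:(v if v.ndim else float(v)) for k,v in im.items()}
W=cloud(im,True); hsv=cv2.cvtColor(im["color"],cv2.COLOR_BGR2HSV)
H,S,V=[hsv[...,i].astype(int) for i in range(3)]
def show(n,m):
    p=W[m]; p=p[~np.isnan(p[:,0])]; print(n,len(p),np.percentile(p,[2,50,98],axis=0).round(4).tolist()); return p
print("table",np.nanmedian(W[20:60,20:120].reshape(-1,3),axis=0))
red=((H<5)|(H>175))&(S>200)&(V>90)
p=show("bar",red&(W[...,2]>.1))
top=p[p[:,2]>np.median(p[:,2])-.02]
for a,b in((-.2,-.15),(-.1,-.05),(0,.05),(.05,.1)):
    q=top[(top[:,1]>a)&(top[:,1]<b)]
    if len(q):print(a,q.mean(0).round(4),q[:,2].max())
c=np.polyfit(top[:,1],top[:,0],1);print("bar yaw",-np.arctan(c[0]),c)
ball=(V<60)&(W[...,2]>.08); ball[60:]=0; show("ball",ball)
blue=(H>95)&(H<125)&(S>120)&(V>40); blue[:, :155]=0;blue[115:]=0;blue[:,240:]=0
p=show("plate",blue); t=p[p[:,2]>.085];print("platetop",len(t),t.mean(0),t.min(0),t.max(0)); c=np.polyfit(t[:,0],t[:,1],1);print("plate yaw",np.arctan(c[0]))
ye=(H>20)&(H<35)&(S>150)&(V>100); ye[:296]=0;p=show("yellow",ye);c=np.polyfit(p[:,0],p[:,1],1);print(np.arctan(c[0]))
for n,(v,u) in dict(plL=(104,168),plR=(102,226),railL0=(62,159),railL1=(250,180),tileTL=(203,178),tileTR=(200,246),tileBR=(270,248),tileBL=(272,190),tongue=(150,205),deck=(285,220),bluecap=(235,115),ambercap=(180,380)).items(): print(n,W[v,u].round(4))
E
```

```text
table [ 3.04750491e-01  1.93065823e-01 -1.25842820e-04]
bar 2209 [[0.5638, -0.1267, 0.1267], [0.572, 0.0195, 0.1286], [0.5828, 0.1222, 0.1302]]
-0.1 [ 0.578  -0.0741  0.1286] 0.13047101753280613
0 [0.5716 0.0262 0.1293] 0.30511935259599954
0.05 [0.5686 0.0753 0.1286] 0.13143801595745785
bar yaw 0.06321650466452446 [-0.06330085  0.57329793]
ball 168 [[0.559, 0.1273, 0.1273], [0.5647, 0.1315, 0.1305], [0.5708, 0.1374, 0.1324]]
plate 525 [[0.4848, 0.0673, 0.0438], [0.5165, 0.0733, 0.0955], [0.5447, 0.0782, 0.0973]]
platetop 352 [0.51505765 0.07458971 0.09582334] [0.48314791 0.0707045  0.08614644] [0.54560942 0.07852616 0.09825391]
plate yaw 0.0646814426855776
yellow 234 [[0.4804, -0.1749, 0.0542], [0.5299, -0.1707, 0.0577], [0.5723, -0.1669, 0.0595]]
0.06846651807773303
plL [0.472  0.0807 0.0393]
plR [0.5449 0.0782 0.0958]
railL0 [0.4631 0.1298 0.0447]
railL1 [ 0.481  -0.0903  0.0591]
tileTL [ 0.4803 -0.0348  0.0466]
tileTR [ 0.5614 -0.0272  0.0587]
tileBR [ 0.5625 -0.1189  0.0538]
tileBL [ 0.4892 -0.124   0.0536]
tongue [0.5154 0.0271 0.0458]
deck [ 0.5245 -0.1511  0.04  ]
bluecap [ 0.4099 -0.0626  0.0839]
ambercap [0.6969 0.0056 0.0989]
```

Measurements agree with the given sizes. The dryer yaw is about +0.064 rad (bar 0.063, plate 0.065). The mouth is at about (0.531, -0.180). The bar top is at z=0.129 (0.129 expected), the plate top at 0.096, and the tray nose about 54 mm out. First I'll go above the pre-position, aligned with the dryer, with the fingers narrowed.

```bash
python3 -m crank '[[0,5,-3.3,-1.8,0,0,6.4],[0,9.9,-6.6,-3.65,0,0,6.4],[0,9.9,-6.6,-3.65,0,0,6.4],[4,9.9,-6.6,-3.65,0,0,6.4],[4,9.9,-6.6,-3.65,0,0,6.4]]'
python3 - <<'E'
from h import *
im=eyes.get_image("wrist");cv2.imwrite("pics/b_wrist.png",im["color"]);np.savez("b_wrist.npz",**im)
im=eyes.get_image("scene");cv2.imwrite("pics/b_scene.png",cv2.resize(im["color"][130:290,130:330],(800,640))[:600])
E
```

```text
clock: 0.78
position: [0.5072, 0.0983, 0.1889]
ee_rot: [0.705, -0.023, 0.709, 0.022]
contact_force: [0.4, 0.5, -0.3]
width: 0.064
```

View pics/b_wrist.png

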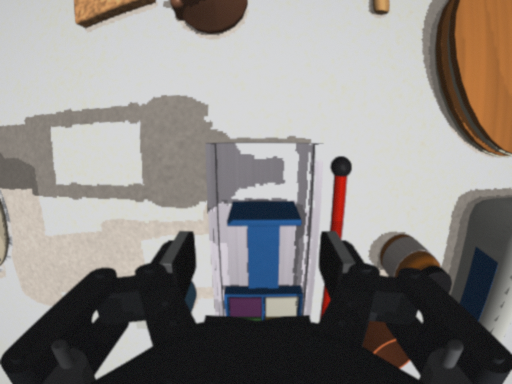

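View pics/b_scene.png

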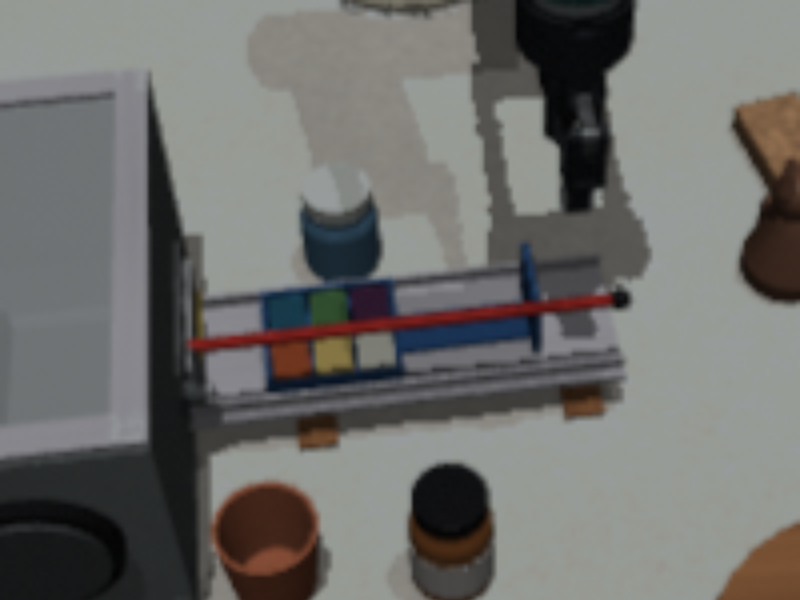

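The wrist view shows the plate top (230–300,212), ball (341,165), and both fingers straddling the slide. I'll use the depth to check the finger profile before descending.

Run:
```python
from h import *
s=manip.get_state(); T=rot(s["ee_rot"]);p=s["position"]
im=dict(np.load("b_wrist.npz")); im={k:(v if v.ndim else float(v)) for k,v in im.items()}
W=cloud(im,True); L=(W-p)@T
g=L[(im["color"].max(-1)<70)&(im["z_map"]<.25)&(im["z_map"]>0)]
for x in np.arange(-.09,.02,.008):
    q=g[(g[:,0]>x)&(g[:,0]<=x+.008)]
    if len(q):
        a=q[q[:,2]>0];b=q[q[:,2]<0]
        print(round(x,3),len(q),"A z",a[:,2].min().round(4) if len(a) else None,a[:,2].max().round(4) if len(a) else None,"B",b[:,2].min().round(4) if len(b) else None,b[:,2].max().round(4) if len(b) else None,"y",q[:,1].min().round(4),q[:,1].max().round(4))
# dryer check
hsv=cv2.cvtColor(im["color"],cv2.COLOR_BGR2HSV);H,S,V=[hsv[...,i].astype(int) for i in range(3)]
bl=(H>95)&(H<125)&(S>120)&(W[...,2]>.088)&(W[...,2]<.1);c=W[bl];ll=L[bl];print("plate top tool",np.percentile(ll,[3,50,97],axis=0).round(4).tolist(),c[:,2].mean())
rd=((H<5)|(H>175))&(S>200)&(W[...,2]>.118)&(W[...,2]<.135);ll=L[rd];print("bar tool z",np.percentile(ll[:,2],[3,50,97]),np.polyfit(ll[:,1],ll[:,2],1), W[rd][:,2].mean())
```

```text
-0.09 6191 A z 0.0 0.0656 B -0.07 -0.0 y -0.0103 0.0212
-0.082 6384 A z 0.0 0.064 B -0.0686 -0.0 y -0.011 0.0198
-0.074 3527 A z 0.0001 0.0631 B -0.0683 -0.0002 y -0.0113 0.0193
-0.066 3352 A z 0.0213 0.0621 B -0.0674 -0.0274 y -0.0114 0.0187
-0.058 3250 A z 0.0259 0.0612 B -0.0662 -0.0317 y -0.0109 0.0156
-0.05 666 A z 0.0294 0.0592 B -0.0608 -0.0348 y 0.0032 0.0154
-0.042 797 A z 0.0284 0.038 B -0.0451 -0.0345 y -0.0093 0.013
-0.034 785 A z 0.0284 0.0423 B -0.0481 -0.0346 y -0.0102 0.0132
-0.026 696 A z 0.0284 0.0422 B -0.0483 -0.0346 y -0.0104 0.013
-0.018 523 A z 0.0284 0.0419 B -0.0481 -0.0346 y -0.0089 0.0129
-0.01 153 A z 0.0284 0.0347 B -0.0407 -0.0349 y -0.0081 0.0124
plate top tool [[0.0945, -0.1595, -0.0258], [0.0965, -0.023, 0.0106], [0.1032, -0.0204, 0.2867]] 0.09381268986444563
bar tool z [0.05299131 0.05557546 0.05933761] [0.01507319 0.0559135 ] 0.1284120175610847
```

Relative to the fingers (so free of the ~3 mm camera bias), the gap from finger back to bar is about 8.6 mm. The straight finger section spans tool x −46 to −6 mm. I'll lift first with the tip high, and lower it after the bar has come down.

```bash
python3 -m crank '[[5,0,0,0,0,0,6.4],[9.8,0,0,0,0,0,6.4],[9.8,0,0.6,0,0,0,6.4],[9.8,0,1.2,0,0,0,6.4],[9.8,0,1.6,0,0,0,6.4]]'
python3 - <<'E'
from h import *
print(manip.get_state()["contact_force"])
im=eyes.get_image("wrist");cv2.imwrite("pics/c_wrist.png",im["color"])
im=eyes.get_image("scene");cv2.imwrite("pics/c_scene.png",cv2.resize(im["color"][130:290,130:330],(750,600)))
E
```

```text
clock: 1.5
position: [0.5255, 0.0996, 0.0951]
ee_rot: [0.707, -0.023, 0.707, 0.022]
contact_force: [-5.3, -1.3, 1.9]
width: 0.0637
[-5.33575243 -1.29755043  1.94648019]
```

View pics/c_wrist.png

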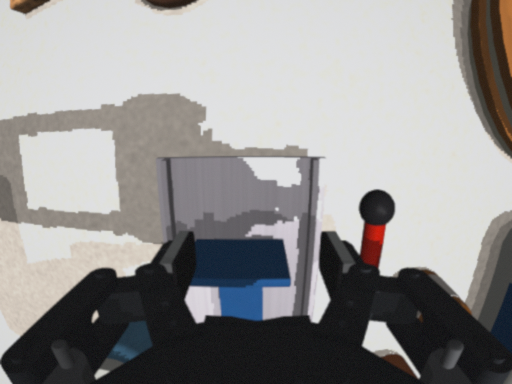

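View pics/c_scene.png

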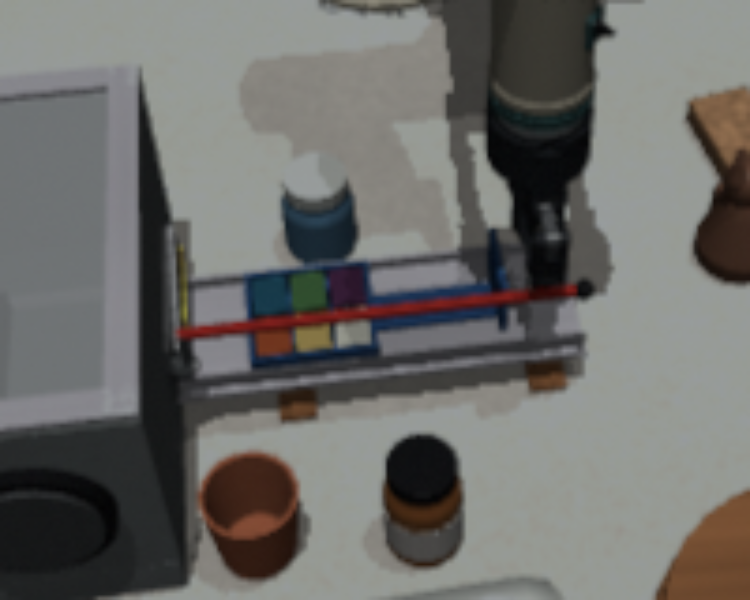

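Contact is made (5.3 N against the bar) and the shutter has started to rise. I'll push on outward and then lower.

```bash
python3 -m crank '[[0,0,0.8,0,0,0,6.4],[0,0,1.6,0,0,0,6.4],[0,0,2.4,0,0,0,6.4],[0,0,3.1,0,0,0,6.4],[0,0,3.1,0,0,0,6.4]]'
python3 -m crank '[[0.8,0,0,0,0,0,6.4],[1.5,0,0,0,0,0,6.4],[1.5,0,0,0,0,0,6.4]]'
python3 - <<'E'
from h import *
s=manip.get_state();print(s["contact_force"],s["position"])
d=s["position"]-np.array([.5306,-.18,.04]);c,sn=np.cos(.064),np.sin(.064);print("dryer",d[0]*c+d[1]*sn,-d[0]*sn+d[1]*c,d[2])
im=eyes.get_image("wrist");cv2.imwrite("pics/d_wrist.png",im["color"]);np.savez("d_wrist.npz",**im)
im=eyes.get_image("scene");cv2.imwrite("pics/d_scene.png",cv2.resize(im["color"][130:290,130:330],(750,600)));np.savez("d_scene.npz",**im)
W=cloud(im,False);hsv=cv2.cvtColor(im["color"],cv2.COLOR_BGR2HSV);H,S,V=[hsv[...,i].astype(int) for i in range(3)]
rd=((H<5)|(H>175))&(S>200)&(W[...,2]>.09)&(W[...,2]<.14)&(W[...,1]<.14)&(W[...,1]>-.18)&(W[...,0]<.7);q=W[rd]-np.array([.5306,-.18,.04]);print("bar dryer x",np.median(q[:,0]*c+q[:,1]*sn),"z",np.median(q[:,2]),np.percentile(q[:,2],95),len(q))
E
```

```text
clock: 2.22
position: [0.5522, 0.102, 0.0921]
ee_rot: [0.704, -0.023, 0.71, 0.023]
contact_force: [-8.1, -0.5, -5.3]
width: 0.0642
clock: 2.6
position: [0.5566, 0.1021, 0.0787]
ee_rot: [0.707, -0.022, 0.706, 0.023]
contact_force: [-1.5, -0.4, 1.4]
width: 0.0636
[-1.51106253 -0.37479035  1.38374031] [0.55664686 0.10212294 0.07865006]
dryer 0.044037079100709864 0.2798794840931831 0.03865006007532073
bar dryer x 0.09790339318824137 z 0.07183965882344825 0.07490733688116574 48
```

View pics/d_wrist.png

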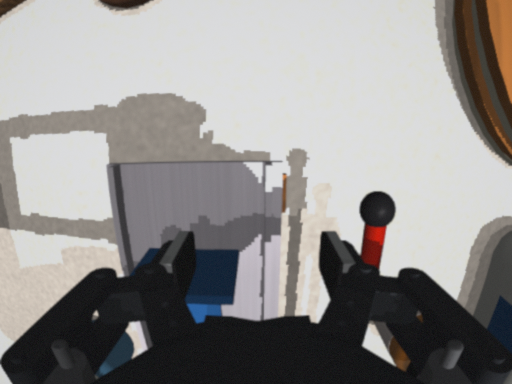

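View pics/d_scene.png

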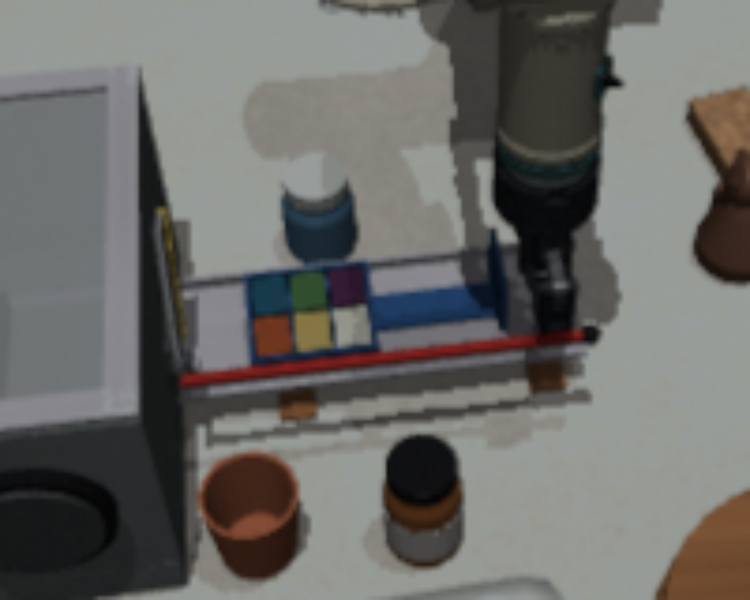

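The shutter is up at q≈1.1: bar centre about 69 mm above the deck, and the yellow edge points steeply up at (165,210)–(180,330). The tray is still outside. Finger B sits behind the plate centre, so I'll push in along −y.

```bash
python3 -m crank '[[0.4,-0.8,0,0,0,0,6.4],[0.4,-1.6,0,0,0,0,6.4],[0.4,-2.6,0,0,0,0,6.4],[0.4,-3.8,0,0,0,0,6.4],[0.4,-5,0,0,0,0,6.4]]'
python3 - <<'E'
from h import *
im=eyes.get_image("wrist");cv2.imwrite("pics/e_wrist.png",im["color"])
im=eyes.get_image("scene");cv2.imwrite("pics/e_scene.png",cv2.resize(im["color"][130:290,130:330],(750,600)))
E
```

```text
clock: 3.32
position: [0.5578, 0.053, 0.0739]
ee_rot: [0.706, -0.021, 0.708, 0.023]
contact_force: [-3.9, 5.7, 0.6]
width: 0.064
```

View pics/e_scene.png

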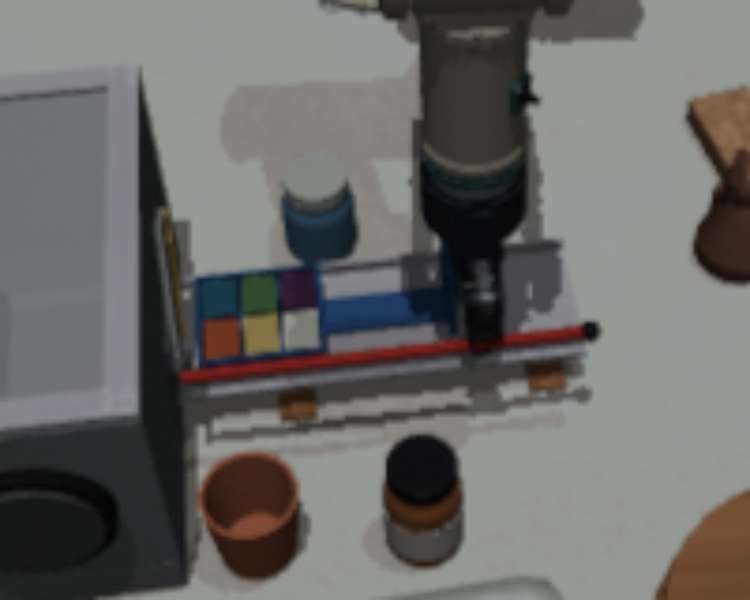

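View pics/e_wrist.png

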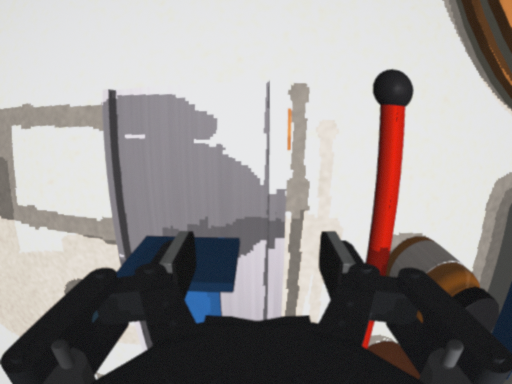

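The tray moves straight, its nose is near the mouth, the shutter stays up and the push force is about 6 N. I'll continue.

```bash
python3 -m crank '[[0,-1.2,0.1,0,0,0,6.4],[0,-2.4,0.2,0,0,0,6.4],[0,-3.6,0.2,0,0,0,6.4],[0,-4.8,0.2,0,0,0,6.4],[0,-6,0.2,0,0,0,6.4]]'
python3 - <<'E'
from h import *
s=manip.get_state();d=s["position"]-np.array([.5306,-.18,.04]);c,sn=np.cos(.064),np.sin(.064);print("dryer",d[0]*c+d[1]*sn,-d[0]*sn+d[1]*c,d[2])
im=eyes.get_image("scene");cv2.imwrite("pics/f_scene.png",cv2.resize(im["color"][130:290,130:330],(750,600)))
E
```

```text
clock: 4.05
position: [0.5636, -0.0064, 0.0739]
ee_rot: [0.706, -0.021, 0.708, 0.023]
contact_force: [-3.9, 6.2, 0.2]
width: 0.0639
dryer 0.04402392736234975 0.17111199536973412 0.03385123330484265
```

View pics/f_scene.png

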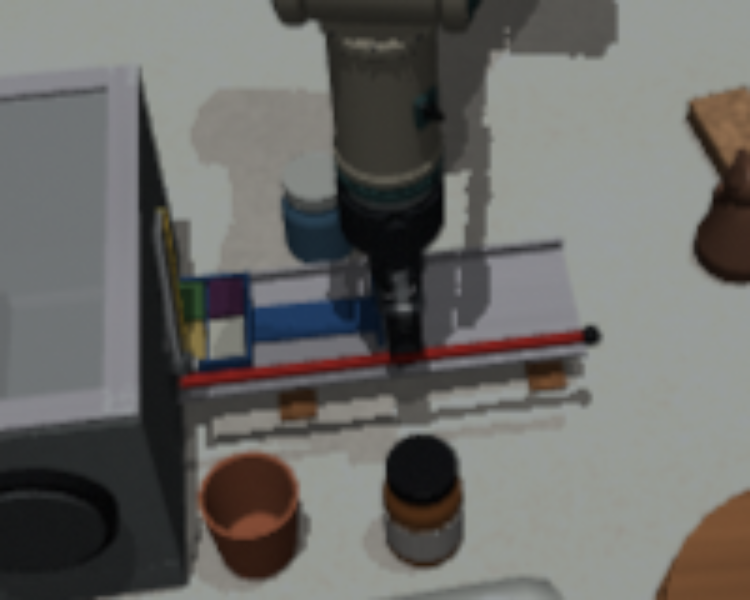

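The tray is halfway under the raised shutter (origin about +7 mm). I'll continue a little slower.

```bash
python3 -m crank '[[0,-1,0,0,0,0,6.4],[0,-2,0,0,0,0,6.4],[0,-3,0.05,0,0,0,6.4],[0,-4,0.1,0,0,0,6.4],[0,-5,0.1,0,0,0,6.4]]'
python3 -m crank '[[0,-0.8,0,0,0,0,6.4],[0,-1.6,0,0,0,0,6.4],[0,-2.2,0,0,0,0,6.4],[0,-2.6,0,0,0,0,6.4]]'
python3 - <<'E'
from h import *
s=manip.get_state();d=s["position"]-np.array([.5306,-.18,.04]);c,sn=np.cos(.064),np.sin(.064);print("dryer",d[0]*c+d[1]*sn,-d[0]*sn+d[1]*c,d[2])
im=eyes.get_image("scene");cv2.imwrite("pics/g_scene.png",cv2.resize(im["color"][130:290,130:330],(750,600)))
E
```

```text
clock: 4.72
position: [0.5677, -0.056, 0.0738]
ee_rot: [0.706, -0.021, 0.708, 0.023]
contact_force: [-3.1, 7.0, 1.3]
width: 0.0641
clock: 5.22
position: [0.5694, -0.082, 0.0738]
ee_rot: [0.706, -0.021, 0.708, 0.023]
contact_force: [-3.4, 6.4, 0.1]
width: 0.0641
dryer 0.04494950821022863 0.09536698407234397 0.03382568800955885
```

View pics/g_scene.png

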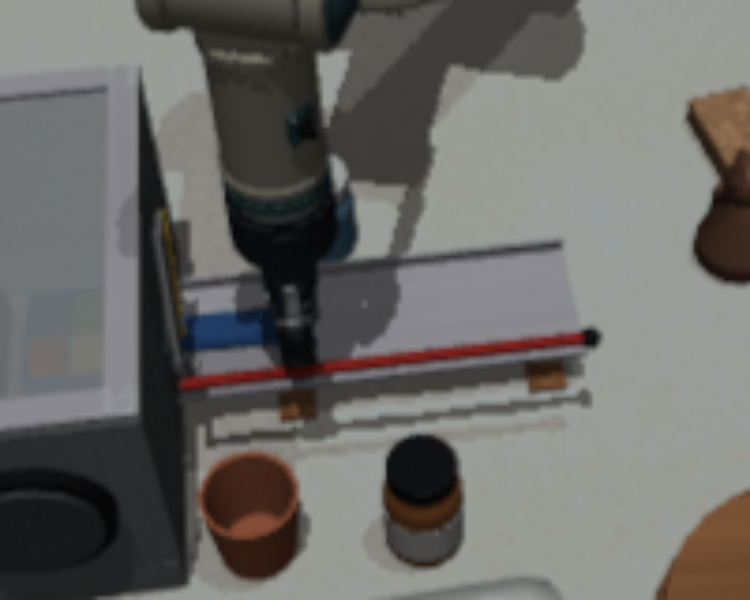

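The tray is at about −69 mm by dead reckoning. I'll creep the rest until the force rises at the stop.

```bash
python3 -m crank '[[0,-0.3,0,0,0,0,6.4],[0,-0.6,0,0,0,0,6.4],[0,-0.8,0,0,0,0,6.4]]'
python3 -m crank '[[0,-0.15,0,0,0,0,6.4],[0,-0.3,0,0,0,0,6.4]]'
```

```text
clock: 5.65
position: [0.5699, -0.0898, 0.0738]
ee_rot: [0.706, -0.021, 0.708, 0.023]
contact_force: [-3.5, 6.6, 1.2]
width: 0.0641
clock: 5.9
position: [0.57, -0.0927, 0.0738]
ee_rot: [0.706, -0.021, 0.708, 0.023]
contact_force: [-4.5, 6.6, 1.4]
width: 0.0639
```

```bash
python3 -m crank '[[0,-0.1,0,0,0,0,6.4],[0,-0.2,0,0,0,0,6.4]]'
python3 -m crank '[[0,-0.1,0,0,0,0,6.4],[0,-0.2,0,0,0,0,6.4]]'
```

```text
clock: 6.15
position: [0.5701, -0.0947, 0.0738]
ee_rot: [0.706, -0.021, 0.708, 0.023]
contact_force: [-3.3, 6.4, 1.4]
width: 0.0641
clock: 6.4
position: [0.5702, -0.0959, 0.0738]
ee_rot: [0.706, -0.02, 0.708, 0.024]
contact_force: [-3.1, 9.4, 2.1]
width: 0.064
```

```bash
python3 -m crank '[[0,-0.1,0,0,0,0,6.4],[0,-0.1,0,0,0,0,6.4]]'
```

```text
clock: 6.65
position: [0.5702, -0.096, 0.0739]
ee_rot: [0.706, -0.019, 0.708, 0.024]
contact_force: [-2.7, 10.3, 2.0]
width: 0.0642
```

The position has stalled and the force is climbing, so the tray is on the stop. I'll back off from the plate, rise a little to clear the knuckles, then let the bar follow inward until it is free.

```bash
python3 -m crank '[[0,0.8,0,0,0,0,6.4],[0,1.8,0,0,0,0,6.4],[-0.9,2.5,0,0,0,0,6.4],[-1.8,2.5,0,0,0,0,6.4],[-1.8,2.5,0,0,0,0,6.4]]'
python3 -m crank '[[0,0,-1,0,0,0,6.4],[0,0,-2,0,0,0,6.4],[0,0,-3,0,0,0,6.4],[0,0,-4.2,0,0,0,6.4],[0,0,-5.6,0,0,0,6.4]]'
python3 - <<'E'
from h import *
im=eyes.get_image("wrist");cv2.imwrite("pics/i_wrist.png",im["color"])
im=eyes.get_image("scene");cv2.imwrite("pics/i_scene.png",cv2.resize(im["color"][130:290,130:330],(750,600)))
E
```

```text
clock: 7.28
position: [0.5646, -0.0739, 0.0905]
ee_rot: [0.702, -0.022, 0.711, 0.023]
contact_force: [-7.7, 0.1, -4.4]
width: 0.0637
clock: 7.9
position: [0.5147, -0.0783, 0.0926]
ee_rot: [0.708, -0.023, 0.706, 0.022]
contact_force: [0.1, -1.2, -0.3]
width: 0.0645
```

View pics/i_scene.png

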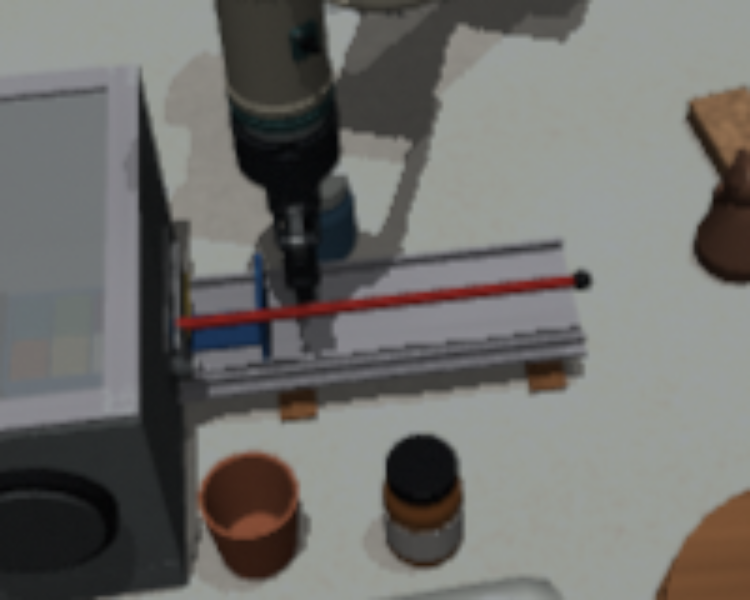

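View pics/i_wrist.png

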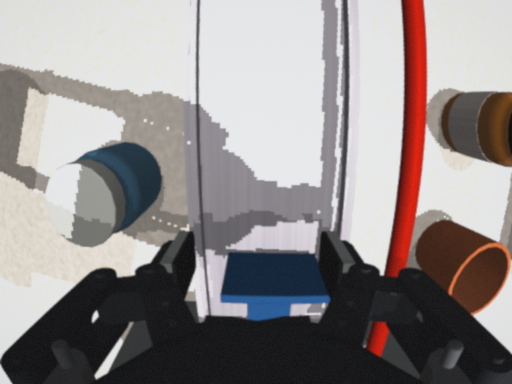

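The shutter is shut again, the tray is inside and the fingers are free of the bar. Now straight up and away.

```bash
python3 -m crank '[[-4,0,0,0,0,0,6.4],[-9,0,0,0,0,0,6.4],[-13,3,0,0,0,0,6.4],[-13,8,0,0,0,0,6.4],[-13,8,0,0,0,0,6.4]]'
python3 - <<'E'
from h import *
im=eyes.get_image("scene");cv2.imwrite("pics/j_scene.png",im["color"])
im=eyes.get_image("wrist");cv2.imwrite("pics/j_wrist.png",im["color"])
W=cloud(im,True);hsv=cv2.cvtColor(im["color"],cv2.COLOR_BGR2HSV);H,S,V=[hsv[...,i].astype(int) for i in range(3)]
c,sn=np.cos(.064),np.sin(.064)
D=W-np.array([.5306,-.18,.04]);D=np.stack([D[...,0]*c+D[...,1]*sn,-D[...,0]*sn+D[...,1]*c,D[...,2]],-1)
m=(H>95)&(H<125)&(S>120)&(D[...,2]>.048)&(D[...,2]<.065)&(abs(D[...,0])<.06);q=D[m];print("plate top",len(q),np.percentile(q,[3,50,97],axis=0).round(4).tolist(),"yaw",np.arctan(np.polyfit(q[:,0],q[:,1],1)[0]))
m=((H<5)|(H>175))&(S>200)&(D[...,2]>.06)&(D[...,2]<.1)&(D[...,0]<.12);q=D[m];print("bar",np.percentile(q,[50,95],axis=0).round(4).tolist())
E
```

```text
clock: 8.62
position: [0.5099, 0.0045, 0.2234]
ee_rot: [0.708, -0.023, 0.705, 0.024]
contact_force: [-0.4, 0.4, -0.4]
width: 0.0642
plate top 432 [[-0.0273, 0.0669, 0.0485], [0.0012, 0.0711, 0.0554], [0.0294, 0.0727, 0.0571]] yaw -0.016461036325063037
bar [[0.0528, 0.2177, 0.0885], [0.0562, 0.2945, 0.0898]]
```

View pics/j_scene.png

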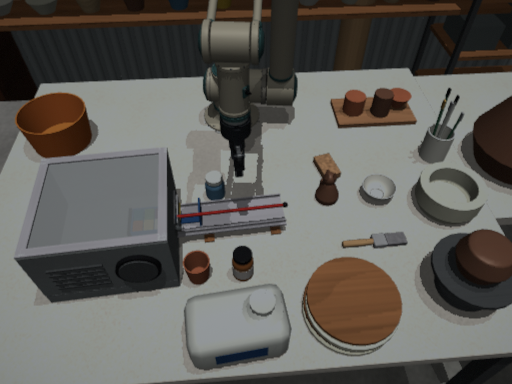

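View pics/j_wrist.png

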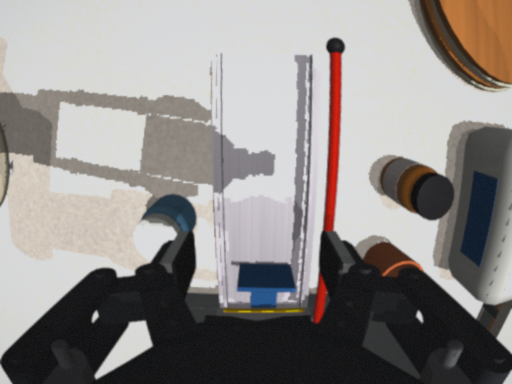

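The plate is centred 70–71 mm out (70 expected when home) with a yaw of about −0.016 rad. The bar is back at x=53 mm with its top 89 mm above the deck, so the shutter is shut (54 and 89 expected). The neighbouring objects look unmoved. Handing in.

```bash
python3 -c "
from rig import manip
print(manip.get_state()['contact_force']); print(manip.sign_off())"
```

```text
[ 0.29223851 -0.20701251 -0.24017425]
the job is handed in; nothing more can be done
None
```

The tray is loaded and the job is handed in, at about 9 s on the clock. One finger held the lift bar out, with the shutter at about 1.1 rad. The other pushed the tray by its push plate, at 6–7 N, until it stalled on the stop at about 10 N. I then backed off, let the shutter drop shut and moved the hand clear.

**Last checks:**
- **Tray:** the push plate sits 70–71 mm out from the face, which puts the tray at about −79 mm (home is −80), with a yaw of about −0.016 rad.
- **Shutter:** the bar is back at its shut position, x ≈ 53 mm with its top 89 mm above the deck.
- **Hand and surroundings:** the contact force reads about zero. The pots, jars and tools look unmoved in the scene view; I judged that by eye and did not measure it.

**One disagreement:** the wrist camera showed a sideways bias of about 3 mm against the fingers. I set the bar contact from finger-to-bar distances instead. No check failed.

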